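# Build the drip brewer on the scale

## Robot

A 6-joint arm with a two-finger parallel gripper is mounted at the origin on the work surface. World frame = base frame: x ahead of the robot, y to its left, z up, the work surface at z = 0. Lengths are in m, angles in rad, forces in N, time in s.
With the tool pointing down it reaches from about 0.3 to 0.875 m from the base axis. Payload 6.4 kg.
Tool frame: the origin (TCP) lies midway between the tips of the shut fingers; the grasp point (between the pads) lies 19 mm behind it; y points along the fingers, x is the direction in which the jaws open and shut, and the axes are right-handed (so a half turn about y gives the same grasp; the last joint's range is limited). The gripper opens to 85 mm and grips with 20 to 120 N. Pads are 22 mm wide; open, the fingers measure 114 mm over their backs; the gripper's body (76 mm by 85 mm) begins 54 mm behind the grasp point. The pads swing forward as they close: fully open they stand 13 mm farther back than shut.
Start: joints at [-1.551, 0.181, 1.607, -0, 1.354, -0.206], TCP at [0.129, -0.56, 0.231] pointing down, gripper open.
Joint ranges: [-2.99, 2.99], [-0.89, 2.07], [0.3, 2.58], [-1.14, 4.28], [0, 2.63], [-3.12, 3.12]. Speed limits (rad/s): [2.57, 2.57, 3.01, 3.14, 3.14, 3.14].

## Interface

Orientations are given as [roll, pitch, yaw] about the fixed x, y, z axes, in that order (R = Rz(yaw) Ry(pitch) Rx(roll)).
In Python, from bench import env, eyes, ticket, models gives the robot as it stands.
- The arm moves only by the shell command python3 -m pendant 'ROWS'. ROWS is JSON, a list of rows, each a list of 7 numbers: the turn, a rotation vector about the tool's x, y, z in degrees, then the shift along the tool's x, y, z in m, then the opening, from 0 (shut) to 1 (fully open). In form: [[wx, wy, wz, dx, dy, dz, jaw], ...]. A call has exactly 8 rows; each row shifts and turns the pose as measured when the row begins, along the tool's axes as they then stand; what a row does not reach is not made up. A row lasts 1/8 s, in which the tool goes at most 62.5 mm and 10.7 degrees, less where a joint would pass 70% of its speed; a pose out of reach is approached as far as the arm can. A call with a gripper value outside its range is refused whole. The fingers move at their own pace and stop on an object; the grip force is fixed at half the most. Time passes only in rows, so rows that do not move let the fingers close, or fill a call up. It gives the time, the measured TCP pose, the force and the opening at its end, in the units of the state.
- env.sense(): the state, without advancing time (a new reading comes with each control period).
- eyes.snapshot(name): name is "side" or "top" or "wrist"; returns the picture (400x640x3 uint8, red, green, blue); there is no depth.
- eyes.camera_model(name): a dict with "fx", "fy", "cx", "cy" (pixels), "rvec" (rotation vector, rad) and "tvec" (3), from world to camera coordinates, as OpenCV has them; the wrist camera has in their place "hand_eye" (4x4, takes a point from camera to tool coordinates, whose origin is the TCP and whose axes are the tool frame's). Camera axes: x right, y down, z forward; pixel columns grow to the right and rows downward; lengths in m; the calibration is good to about 2 mm. A picture is of the moment at which its call begins: read the wrist's pose just before it. camera_model takes no time and is no camera call.
- ticket.job_done(): hands the job in, once; it reports no verdict.
Trained networks look in the newest picture that a camera, given by its name, has taken for a name from the list of things; names that differ only in an ending like _2 or _b are one class to them, and where a whole thing is asked for, a point or a joint stands for the part that bears it (a point fixed in the world has none). Each returns a list of dicts, best first, with "p" (0 to 1); they miss things now and then, are a little off and sometimes report something else, mostly with a low value. They report only what shows in the picture. A call takes as long as a camera call.
- models.cut_out(query, camera): "pixels" (400x640 bool, what is visible of it) and "xy" ([column, row] in pixels, amid what is visible of it).
The state is a dict: "t": time; "qpos": joint angles; "qd": joint speeds; "effort": joint torques, N m; "eef_pos": TCP position; "tcp_rot": TCP orientation; "ft_force": force on the tool from outside, world axes, zero at the start; "wrist_torque": the same for the moment, N m; "gripper_width": opening from 0.0 (shut) to 1.0 (fully open).
Only numpy, scipy, OpenCV 4.12 (cv2) and the standard library are available. Lean on these libraries where they do the work, as an engineer would, in place of code of your own. Each camera call takes 0.05 s, during which the arm holds its last target.

## Task

Set up a single-cup drip brewer in this order: stand the blue cup upright in the middle of the black scale, seat the steel brewing chamber on the cup, lower the green press into the chamber with its knob up until it lies flat on the chamber floor, and close the chamber with the yellow lid. Finish each step and let go before the next; everything must sit level and centred, and never tip the cup over. Leave the white cup, the amber jar and the red-handled tamper where they stand.

Things in the scene. Friction and masses are not known exactly. Their poses are not given: they have to be found in the camera images.
- cup: blue ceramic cup without handle, loose, upright: 64 mm outer diameter, 75 mm high, wall 4 mm (inner diameter 56 mm), floor 6 mm thick. Straight outer wall above the lowest 6 mm. About 0.2 kg. Origin at the centre of its underside, z up. Goes first, onto the scale.
- brewer: bare steel brewing chamber, 0.15 kg, loose, upright. Origin: centre of its underside, z up. Boss 46 mm diameter (42 at its foot), z 0 to 5 mm; round flange plate 84 mm diameter, z 5 to 9; open chamber 67 mm outer, 61 inner diameter, floor at z 9, rim at 53. On the cup, the boss sits in the cup's mouth (5 mm play) and the plate rests on the cup's rim: origin 70 mm above the cup's.
- press: green press, 0.06 kg, loose, upright. Origin: centre of its underside, z up. Disc 52 mm diameter, 4 mm thick; stem 8 mm diameter; knob 14 mm diameter, z 26 to 42 mm (top). In the chamber it has 4.5 mm play; lying flat, its origin is 9 mm above the brewer's and its top 2 mm below the rim. Let go up to 15 mm above the chamber floor, it drops flat.
- lid: lid, 0.06 kg, loose, upright. Origin: centre of its underside, z up. Steel locating ring 52 mm outer, 44 inner diameter, z 0 to 5 mm; yellow disc 74 mm diameter, z 5 to 9; black knob 18 mm diameter, z 9 to 31 (top). On the chamber the ring is inside the rim (4.5 mm play) and the disc rests on the rim: origin 48 mm above the brewer's.
- scale: black kitchen scale, fixed to the table, 130 x 130 mm, with a dark grey weighing plate (108 x 108 mm) on top and a small green display strip near the edge towards its own -x; 25 mm high. (The plain cork mat of the same outline is not it.) Origin at the centre of its underside, z up.
- scale_plate (a point): the middle of the scale's weighing plate, on its top face, 25 mm above the table
- white_cup: white ceramic cup, loose, same shape and size as the blue one (64 mm diameter, 75 mm high). To be left alone. Origin at the centre of its underside.
- jar: closed amber glass jar with a pale wooden cap, loose, 60 mm diameter, 72 mm high. To be left alone. Origin at the centre of its underside.
- tamper: tamper, loose: dark steel foot (58 mm diameter, 22 mm high) with a red turned handle, 72 mm high in all. To be left alone. Origin at the centre of its underside.

How it is judged:
On the way, in this order (a step that is already met when the one before it is completed fails the run):
1. the blue cup stands on the middle of the scale, let go (horizontal distance between cup and scale_plate below 0.015 m and z of cup in the frame of scale_plate between -0.003 and 0.003 m and angle between cup's own z axis and vertical below 0.08 rad and contact force between the fingers and cup below 0.3 N and linear speed of cup below 0.03 m/s and angular speed of cup below 0.4 rad/s), for 0.2 s.
2. the brewing chamber is seated on the cup on the scale, let go (horizontal distance between cup and scale_plate below 0.015 m and z of cup in the frame of scale_plate between -0.003 and 0.003 m and angle between each of cup, brewer's own z axis and vertical below 0.08 rad and horizontal distance between brewer and cup below 0.008 m and z of brewer in the frame of cup between 0.067 and 0.073 m and contact force between the fingers and brewer below 0.3 N and linear speed of brewer below 0.03 m/s and angular speed of brewer below 0.4 rad/s), for 0.2 s.
3. the press lies flat on the chamber floor, let go (horizontal distance between cup and scale_plate below 0.015 m and z of cup in the frame of scale_plate between -0.003 and 0.003 m and angle between each of cup, brewer, press's own z axis and vertical below 0.08 rad and horizontal distance between brewer and cup below 0.008 m and z of brewer in the frame of cup between 0.067 and 0.073 m and horizontal distance between press and brewer below 0.008 m and z of press in the frame of brewer between 0.006 and 0.012 m and contact force between the fingers and press below 0.3 N and linear speed of press below 0.03 m/s and angular speed of press below 0.4 rad/s), for 0.2 s.
4. the lid is seated on the chamber, let go (horizontal distance between cup and scale_plate below 0.015 m and z of cup in the frame of scale_plate between -0.003 and 0.003 m and angle between each of cup, brewer, press, lid's own z axis and vertical below 0.08 rad and horizontal distance between brewer and cup below 0.008 m and z of brewer in the frame of cup between 0.067 and 0.073 m and horizontal distance between each of press, lid and brewer below 0.008 m and z of press in the frame of brewer between 0.006 and 0.012 m and z of lid in the frame of brewer between 0.045 and 0.051 m and contact force between the fingers and lid below 0.3 N and linear speed of lid below 0.03 m/s and angular speed of lid below 0.4 rad/s), for 0.2 s.
At the end, for the whole second after the job is handed in: Cup within 15 mm of the scale's middle; chamber seated on the cup, press flat on the chamber floor and lid seated on the chamber's rim, each within 8 mm of the axis, 3 mm of its seated height and 0.08 rad of level; all released and at rest (all of step 4 and contact force between the fingers and cup below 0.3 N and linear speed of each of cup, brewer, press below 0.03 m/s and angular speed of each of cup, brewer, press below 0.4 rad/s and contact force between the fingers and brewer below 0.3 N and contact force between the fingers and press below 0.3 N); the robot touches nothing.
It fails at once if the white cup is displaced by more than 20 mm or tipped over (distance of white_cup from where it was at the start of the episode above 0.02 m or angle between white_cup's own z axis and vertical above 0.5 rad).
It fails at once if the jar is displaced by more than 20 mm or tipped over (distance of jar from where it was at the start of the episode above 0.02 m or angle between jar's own z axis and vertical above 0.5 rad).
It fails at once if the tamper is displaced by more than 20 mm or tipped over (distance of tamper from where it was at the start of the episode above 0.02 m or angle between tamper's own z axis and vertical above 0.5 rad).
It fails at once if the blue cup is tipped over (angle between cup's own z axis and vertical above 0.6 rad).
It also fails if it takes over 118 s, if anything falls off the work surface, if the arm or the gripper's body presses on something with over 40 N, if the wrist force passes 120 N, or if a joint passes its speed limit or range.

## Working session

There is one attempt and no reset: what is moved stays moved. The work goes in short steps, Python scripts to look and compute and a shell command to move; the robot and the scene stay as the last step left them, time stands still between calls to the robot, and variables do not carry over. Pictures are saved under pics/ and viewed, and the job is handed in when it is done.

```bash
ls; mkdir -p pics; python3 - <<'E'
from bench import env, eyes, ticket, models
import cv2
s=env.sense(); print(s)
for c in ["side","top","wrist"]:
    im=eyes.snapshot(c); cv2.imwrite(f"pics/{c}0.png",im[:,:,::-1]); print(c,eyes.camera_model(c))
E
```

```text
pics
{'t': 0.0, 'qpos': array([-1.55128606e+00,  1.81583157e-01,  1.60802284e+00,  1.59403220e-05,
        1.35382471e+00, -2.06342562e-01]), 'qd': array([ 1.30481428e-03, -4.24562099e-04,  2.30627954e-04,  6.62877374e-06,
       -7.01366443e-04, -6.62861703e-04]), 'effort': array([ 9.42825827e-04, -4.44873512e+01, -3.51330972e+01, -1.07788396e-04,
        9.01954772e-03,  2.18284561e-05]), 'eef_pos': array([ 0.12875092, -0.55981501,  0.23035332]), 'tcp_rot': array([-1.57040451,  0.00179588, -1.34494659]), 'ft_force': array([-0.5275868 ,  0.33850011,  0.3922477 ]), 'wrist_torque': array([-0.03086042,  0.09505299,  0.01538184]), 'gripper_width': 1.001800872975911}
side {'fx': 465.49899606815114, 'fy': 465.49899606815114, 'cx': 323.20151103386223, 'cy': 203.61763853148776, 'rvec': array([ 0.91162801, -2.39191241,  1.23242198]), 'tvec': array([0.41737536, 0.29356383, 0.79761992])}
top {'fx': 486.1941986656743, 'fy': 486.1941986656743, 'cx': 322.5812218897609, 'cy': 208.0832121906338, 'rvec': array([ 2.17533168, -2.1399729 ,  0.14180145]), 'tvec': array([-0.02291668,  0.55914824,  0.95131485])}
wrist {'fx': 290.5547891413911, 'fy': 290.5547891413911, 'cx': 321.5799240471344, 'cy': 205.54991619790172, 'hand_eye': array([[ 9.99999993e-01, -5.35767004e-05,  1.00849609e-04,
         2.47652279e-04],
       [-1.12485705e-04, -3.09783533e-01,  9.50807104e-01,
        -1.43015588e-01],
       [-1.96995592e-05, -9.50807110e-01, -3.09783537e-01,
         7.91871939e-02],
       [ 0.00000000e+00,  0.00000000e+00,  0.00000000e+00,
         1.00000000e+00]])}
```

View pics/top0.png

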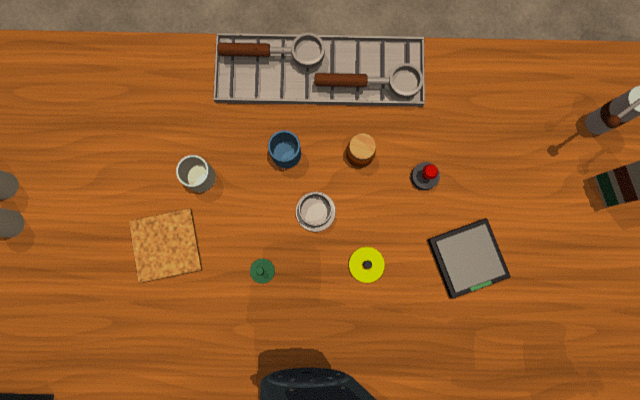

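View pics/side0.png

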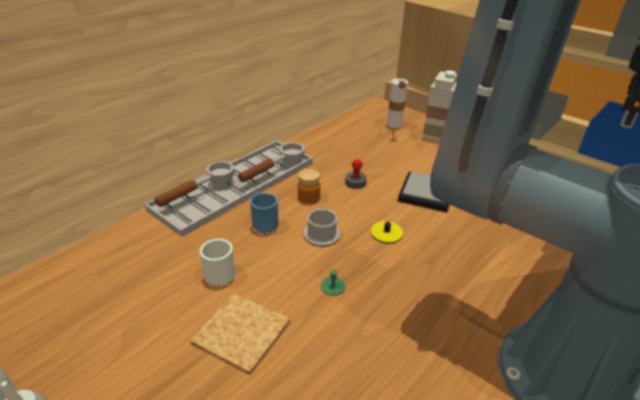

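View pics/wrist0.png

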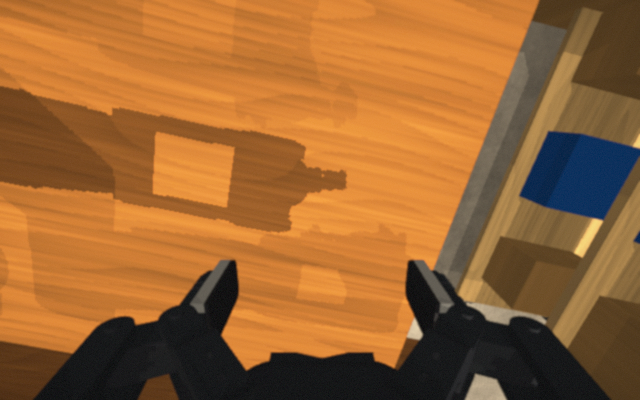

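```bash
cat > h.py <<'E'
import numpy as np, cv2
from scipy.spatial.transform import Rotation as R
from bench import env, eyes, ticket, models
def cam(c,s=None):
    m=eyes.camera_model(c); K=np.array([[m['fx'],0,m['cx']],[0,m['fy'],m['cy']],[0,0,1]])
    if 'rvec' in m:
        Rm=cv2.Rodrigues(np.array(m['rvec']))[0]; return K,Rm,np.array(m['tvec'])
    T=np.eye(4);T[:3,:3]=R.from_euler('xyz',s['tcp_rot']).as_matrix();T[:3,3]=s['eef_pos']
    W=np.linalg.inv(T@m['hand_eye']); return K,W[:3,:3],W[:3,3]
def ray(c,uv,z,s=None):
    K,Rm,t=cam(c,s); d=Rm.T@np.linalg.inv(K)@np.array([uv[0],uv[1],1]); o=-Rm.T@t
    return (o+d*(z-o[2])/d[2])
def proj(c,P,s=None):
    K,Rm,t=cam(c,s); q=(Rm@np.atleast_2d(P).T).T+t; q=q@K.T; return q[:,:2]/q[:,2:]
# sihouette of rotation body: profile list (r,z)
def body(xy,prof,z0=0,n=72):
    a=np.linspace(0,2*np.pi,n,endpoint=False)
    return np.concatenate([np.c_[xy[0]+r*np.cos(a),xy[1]+r*np.sin(a),np.full(n,z0+z)] for r,z in prof])
PROF=dict(cup=[(.028,0),(.032,.006),(.032,.075)],white_cup=[(.028,0),(.032,.006),(.032,.075)],
 brewer=[(.021,0),(.023,.005),(.042,.005),(.042,.009),(.0335,.009),(.0335,.053)],
 press=[(.026,0),(.026,.004),(.007,.026),(.007,.042)],
 lid=[(.026,0),(.026,.005),(.037,.005),(.037,.009),(.009,.009),(.009,.031)],
 jar=[(.03,0),(.03,.072)],tamper=[(.029,0),(.029,.022),(.015,.072)])
SEG=dict(cup=[2],brewer=[2,2,2])
def silh(c,name,xy,z0,s=None):
    m=np.zeros((400,640),np.uint8); p=PROF[name]
    for a,b in zip(p[:-1],p[1:]):
        q=proj(c,body(xy,[a,b],z0),s).astype(np.float32); cv2.fillConvexPoly(m,np.round(cv2.convexHull(q)).astype(np.int32),1)
    return m
def fit(c,name,mask,z0,xy0,s=None):
    from scipy.optimize import minimize
    ys,xs=np.nonzero(mask)
    def f(xy):
        m=silh(c,name,xy,z0,s)>0
        return 1-(m&mask).sum()/max(1,(m|mask).sum())
    r=minimize(f,xy0,method='Nelder-Mead',options=dict(initial_simplex=[xy0,[xy0[0]+.01,xy0[1]],[xy0[0],xy0[1]+.01]],xatol=2e-4,fatol=1e-4))
    return r.x,1-r.fun
E
cat > find.py <<'E'
import sys
from h import *
names=["cup","brewer","press","lid","scale","white_cup","jar","tamper"]
zt=dict(cup=.04,brewer=.03,press=.02,lid=.015,scale=.02,white_cup=.04,jar=.04,tamper=.03)
for c in sys.argv[1:]:
    s=env.sense(); im=eyes.snapshot(c)
    for n in names:
        for d in models.cut_out(n,c)[:2]:
            p=ray(c,d['xy'],zt[n],s); o=''
            if d['p']>.4:
                ov=d['pixels']; im[ov]=im[ov]//2+np.array(np.random.RandomState(len(n)*7+ord(n[0])).randint(0,127,3),np.uint8)
                if n in PROF: x,i=fit(c,n,d['pixels'],0,p[:2],s); o='fit %s iou %.2f'%(np.round(x,4),i)
                cv2.putText(im,n,(int(d['xy'][0])-20,int(d['xy'][1])),0,.4,(255,0,0),1)
            print(c,n,round(d['p'],2),np.round(d['xy']),d['pixels'].sum(),np.round(p[:2],3),o)
    cv2.imwrite('pics/f_%s_%.2f.png'%(c,s['t']),im[:,:,::-1])
E
python3 find.py top side
```

```text
top cup 0.58 [287. 150.] 966 [0.678 0.061] fit [0.6785 0.0647] iou 0.90
top cup 0.15 [469. 258.] 4250 [ 0.463 -0.308] 
top brewer 0.68 [319. 212.] 1280 [ 0.552 -0.006] fit [0.5555 0.0017] iou 0.96
top brewer 0.45 [464. 260.] 4203 [ 0.459 -0.302] fit [ 0.4536 -0.3336] iou 0.36
top press 0.96 [261. 268.] 495 [0.437 0.109] fit [0.4311 0.1096] iou 0.91
top lid 0.59 [361. 265.] 971 [ 0.446 -0.095] fit [ 0.4473 -0.1057] iou 0.90
top scale 0.64 [468. 258.] 4094 [ 0.464 -0.311] 
top white_cup 0.68 [195. 179.] 1083 [0.614 0.246] fit [0.6243 0.2449] iou 0.93
top white_cup 0.33 [468. 259.] 4264 [ 0.461 -0.306] 
top jar 0.73 [362. 150.] 835 [ 0.68  -0.092] fit [ 0.6781 -0.0912] iou 0.87
top tamper 0.94 [426. 177.] 640 [ 0.628 -0.226] fit [ 0.6324 -0.2268] iou 0.89
side brewer 0.69 [320. 228.] 971 [0.552 0.016] fit [0.5584 0.0024] iou 0.88
side press 0.87 [333. 287.] 464 [0.417 0.126] fit [0.4311 0.1098] iou 0.94
side lid 0.98 [388. 234.] 550 [ 0.434 -0.09 ] fit [ 0.4465 -0.1049] iou 0.95
side scale 0.77 [419. 194.] 1123 [ 0.462 -0.27 ] 
side scale 0.74 [355. 179.] 484 [ 0.626 -0.214] 
side white_cup 0.7 [217. 260.] 1352 [0.629 0.246] fit [0.6234 0.2474] iou 0.95
side jar 0.84 [309. 186.] 674 [ 0.675 -0.083] fit [ 0.6834 -0.0938] iou 0.80
side tamper 0.84 [356. 176.] 428 [ 0.625 -0.215] fit [ 0.6371 -0.2286] iou 0.74
```

```bash
cat > go.py <<'E'
import sys
from h import *
# go.py x y z : tool delta to TCP target
s=env.sense(); t=np.array([float(v) for v in sys.argv[1:4]])
Rm=R.from_euler('xyz',s['tcp_rot']).as_matrix()
d=Rm.T@(t-s['eef_pos']); print('t',round(s['t'],2),'pos',np.round(s['eef_pos'],4),'rot',np.round(s['tcp_rot'],3),'w',round(s['gripper_width'],3),'F',np.round(s['ft_force'],1))
print('tool delta',np.round(d,4),'n60',np.linalg.norm(d)/.06)
E
python3 - <<'E'
from h import *
im=eyes.snapshot('top'); hsv=cv2.cvtColor(im,cv2.COLOR_RGB2HSV)
sub=np.zeros((400,640),bool); sub[205:310,415:525]=1
pl=((hsv[...,1]<60)&(hsv[...,2]>70)&sub).astype(np.uint8)
pl=cv2.morphologyEx(pl,cv2.MORPH_OPEN,np.ones((3,3)))
c=max(cv2.findContours(pl,0,1)[0],key=cv2.contourArea); r=cv2.minAreaRect(c); print(r)
B=cv2.boxPoints(r); P=np.array([ray('top',b,.025) for b in B]); print(P,P.mean(0),np.linalg.norm(np.diff(P,axis=0),axis=1))
d=((hsv[...,1]<140)&(hsv[...,2]<120)&sub)|(pl>0)|((hsv[...,0]>40)&(hsv[...,0]<90)&sub)
c=max(cv2.findContours(d.astype(np.uint8),0,1)[0],key=cv2.contourArea); r=cv2.minAreaRect(c);B=cv2.boxPoints(r); P=np.array([ray('top',b,.025) for b in B]); print(P.mean(0),np.linalg.norm(np.diff(P,axis=0),axis=1))
o=im.copy(); cv2.polylines(o,[B.astype(int)],True,(255,0,0)); cv2.drawContours(o,[c],-1,(0,0,255)); cv2.imwrite('pics/scale.png',cv2.resize(o[190:320,400:540],None,fx=4,fy=4)[:,:,::-1])
E
python3 go.py 0.6785 0.0645 0.2
```

```text
((470.31768798828125, 257.4598083496094), (56.07561492919922, 53.693824768066406), 68.74949645996094)
[[ 0.49693768 -0.24408742  0.025     ]
 [ 0.53847134 -0.34723093  0.025     ]
 [ 0.43298723 -0.38557593  0.025     ]
 [ 0.39258728 -0.28358437  0.025     ]] [ 0.46524588 -0.31511966  0.025     ] [0.11119185 0.11223742 0.10970157]
[ 0.46409279 -0.31107371  0.025     ] [0.13229038 0.12908143 0.13025489]
t 1.1 pos [ 0.1287 -0.5604  0.2313] rot [-1.571 -0.    -1.345] w 1.0 F [-0.3 -0.2  0.2]
tool delta [-0.486   0.0313  0.6757] n60 13.882016244019034
```

View pics/scale.png

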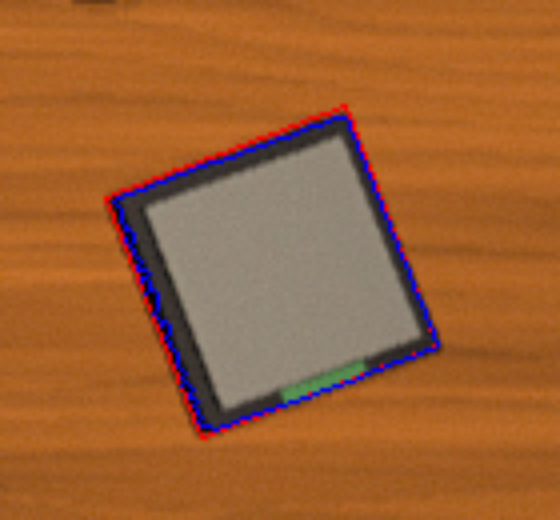

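View pics/f_top_0.15.png

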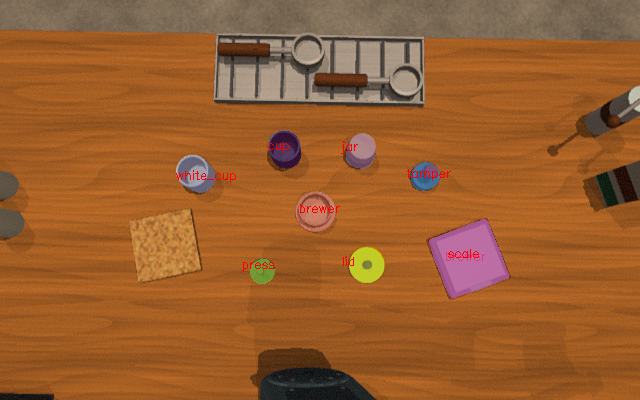

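```bash
python3 -m pendant '[[0,0,0,-0.034,0.002,0.047,1],[0,0,0,-0.034,0.002,0.047,1],[0,0,0,-0.034,0.002,0.047,1],[0,0,0,-0.034,0.002,0.047,1],[0,0,0,-0.034,0.002,0.047,1],[0,0,0,-0.034,0.002,0.047,1],[0,0,0,-0.034,0.002,0.047,1],[0,0,0,-0.034,0.002,0.047,1]]'; python3 go.py 0.6785 0.0645 0.18
```

```text
t: 2.1
eef_pos: [0.4417, -0.2057, 0.216]
tcp_rot: [-1.568, -0.006, -1.354]
ft_force: [1.4, -0.0, -0.6]
gripper_width: 1.002
t 2.1 pos [ 0.4417 -0.2057  0.216 ] rot [-1.568 -0.006 -1.354] w 1.002 F [ 1.4 -0.  -0.6]
tool delta [-0.2132  0.0353  0.2892] n60 6.017913686385745
```

```bash
python3 -m pendant '[[0,0,0,-0.033,0.004,0.045,1],[0,0,0,-0.033,0.004,0.045,1],[0,0,0,-0.033,0.004,0.045,1],[0,0,0,-0.033,0.004,0.045,1],[0,0,0,-0.033,0.004,0.045,1],[0,0,0,-0.032,0.004,0.043,1],[0,0,0,-0.012,0.004,0.016,1],[0,0,0,0,0,0,1]]'; python3 go.py 0.6785 0.0645 0.18; python3 find.py wrist
```

```text
t: 3.1
eef_pos: [0.6832, 0.0734, 0.1867]
tcp_rot: [-1.565, -0.009, -1.348]
ft_force: [0.4, -0.3, -0.2]
gripper_width: 1.002
t 3.1 pos [0.6832 0.0734 0.1867] rot [-1.565 -0.009 -1.348] w 1.002 F [ 0.4 -0.3 -0.2]
tool delta [ 0.0076  0.0068 -0.0065] n60 0.20136156697317434
wrist cup 0.91 [325. 201.] 4120 [0.675 0.066] fit [0.6789 0.0671] iou 0.96
wrist brewer 0.81 [351. 298.] 4100 [0.56  0.007] fit [0.5553 0.0028] iou 0.97
wrist press 0.79 [254. 348.] 916 [0.45 0.11] fit [0.4299 0.1103] iou 0.79
wrist lid 0.74 [400. 358.] 355 [ 0.472 -0.087] fit [ 0.4478 -0.0982] iou 0.19
wrist scale 0.9 [588. 357.] 964 [ 0.531 -0.334] 
wrist white_cup 0.97 [139. 215.] 5596 [0.618 0.254] fit [0.6246 0.2459] iou 0.96
wrist jar 0.87 [469. 221.] 4021 [ 0.687 -0.089] fit [ 0.6818 -0.0851] iou 0.86
wrist tamper 0.71 [352. 299.] 3961 [0.559 0.006] fit [ 0.5635 -0.0012] iou 0.66
wrist tamper 0.57 [553. 281.] 2956 [ 0.635 -0.223] fit [ 0.6353 -0.2211] iou 0.83
```

```bash
cat >> go.py <<'E'
Rt=R.from_euler('xyz',[-np.pi/2,0,-1.345]).as_matrix()
print('turn deg',np.round(np.degrees(R.from_matrix(Rm.T@Rt).as_rotvec()),2))
E
python3 go.py 0.679 0.066 0.1
```

```text
t 3.55 pos [0.6829 0.0712 0.1882] rot [-1.564 -0.01  -1.351] w 1.001 F [-1.2 -0.  -0.1]
tool delta [ 0.0033  0.0882 -0.0056] n60 1.4740597740780106
turn deg [-0.39 -0.36  0.56]
```

```bash
python3 -m pendant '[[-0.4,-0.4,0.6,0.003,0.03,-0.006,1],[0,0,0,0,0.03,0,1],[0,0,0,0,0.02,0,1],[0,0,0,0,0,0,1],[0,0,0,0,0,0,1],[0,0,0,0,0,0,1],[0,0,0,0,0,0,1],[0,0,0,0,0,0,1]]'; python3 go.py 0.679 0.066 0.03;  python3 find.py wrist | grep -E "cup"
```

```text
t: 4.55
eef_pos: [0.6811, 0.0652, 0.1123]
tcp_rot: [-1.562, -0.002, -1.346]
ft_force: [-0.6, 0.7, -0.2]
gripper_width: 1.001
t 4.55 pos [0.6811 0.0652 0.1123] rot [-1.562 -0.002 -1.346] w 1.001 F [-0.6  0.7 -0.2]
tool delta [-0.0014  0.0822 -0.0026] n60 1.3715606780534055
turn deg [-0.5  -0.03  0.1 ]
wrist cup 0.89 [316. 226.] 7552 [0.673 0.068] fit [0.6784 0.067 ] iou 0.95
wrist white_cup 0.72 [ 73. 238.] 11147 [0.62  0.256] fit [0.6243 0.2465] iou 0.97
```

```bash
python3 -m pendant '[[-0.4,0,0.1,-0.001,0.025,-0.003,1],[0,0,0,0,0.025,0,1],[0,0,0,0,0.022,0,1],[0,0,0,0,0.012,0,1],[0,0,0,0,0,0,1],[0,0,0,0,0,0,0],[0,0,0,0,0,0,0],[0,0,0,0,0,0,0]]'; python3 go.py 0.679 0.066 0.03
```

```text
t: 6.0
eef_pos: [0.6765, 0.0657, 0.021]
tcp_rot: [-1.573, 0.001, -1.346]
ft_force: [0.7, 0.9, -1.9]
gripper_width: 0.741
t 6.0 pos [0.6765 0.0657 0.021 ] rot [-1.573e+00  1.000e-03 -1.346e+00] w 0.741 F [ 0.7  0.9 -1.9]
tool delta [ 0.0002 -0.009   0.0025] n60 0.15572628835780264
turn deg [ 0.11 -0.03 -0.06]
```

```bash
python3 -m pendant '[[0,0,0,0,0,0,0],[0,0,0,0,-0.02,0,0],[0,0,0,0,-0.035,0,0],[0,0,0,0,-0.035,0,0],[0,0,0,0,-0.03,0,0],[0,0,0,0.03,-0.01,-0.02,0],[0,0,0,0.04,0,-0.036,0],[0,0,0,0.04,0,-0.036,0]]'; python3 go.py 0.463 -0.315 0.15
```

```text
t: 7.0
eef_pos: [0.6138, -0.0623, 0.1657]
tcp_rot: [-1.563, -0.003, -1.339]
ft_force: [0.3, -0.2, -2.8]
gripper_width: 0.747
t 7.0 pos [ 0.6138 -0.0623  0.1657] rot [-1.563 -0.003 -1.339] w 0.747 F [ 0.3 -0.2 -2.8]
tool delta [ 0.2112  0.0148 -0.2049] n60 4.911539866744441
turn deg [-0.46  0.35  0.2 ]
```

```bash
python3 -m pendant '[[-0.4,0.3,0.2,0.04,0.002,-0.039,0],[0,0,0,0.04,0.003,-0.039,0],[0,0,0,0.04,0.003,-0.039,0],[0,0,0,0.04,0.003,-0.039,0],[0,0,0,0.026,0.003,-0.026,0],[0,0,0,0.012,0,-0.012,0],[0,0,0,0,0,0,0],[0,0,0,0,0,0,0]]'; python3 go.py 0.463 -0.315 0.08; python3 - <<'E'
from h import *
for c in ['top','side','wrist']: cv2.imwrite('pics/a_%s.png'%c,eyes.snapshot(c)[:,:,::-1])
E
```

```text
t: 8.0
eef_pos: [0.4662, -0.3101, 0.164]
tcp_rot: [-1.558, -0.013, -1.348]
ft_force: [0.3, 0.6, -2.3]
gripper_width: 0.745
t 8.0 pos [ 0.4662 -0.3101  0.164 ] rot [-1.558 -0.013 -1.348] w 0.745 F [ 0.3  0.6 -2.3]
tool delta [ 0.0031  0.084  -0.0053] n60 1.4040662040222223
turn deg [-0.71 -0.17  0.73]
```

View pics/a_wrist.png

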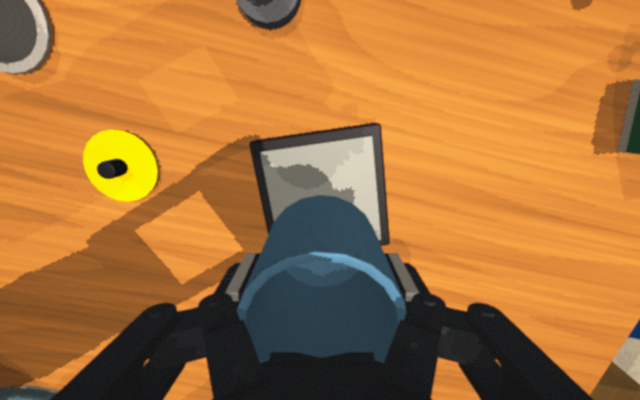

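View pics/a_top.png

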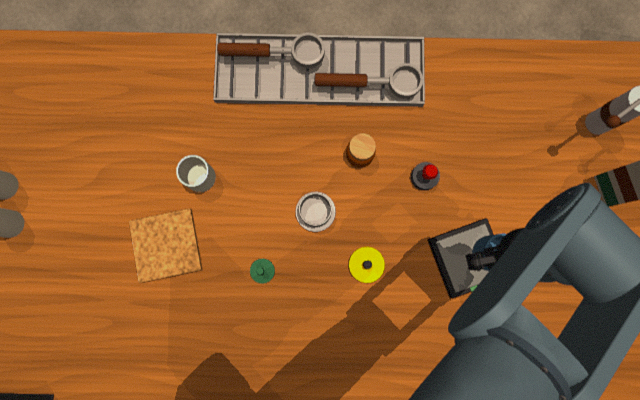

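```bash
python3 - <<'E'
from h import *
s=env.sense()
P=[ray('wrist',p,.025,s) for p in [(250,143),(380,125),(388,242),(270,230)]]
for p in P: print(np.round(p,4))
# side axis: 0->1 is an edge 130mm
e=(P[1]-P[0]); L=np.linalg.norm(e); e/=L; n=np.array([-e[1],e[0],0]); 
if n@(np.array([.465,-.315,.025])-P[0])<0:n=-n
print(L,'centre',(P[0]+P[1])/2+n*.065)
E
```

```text
[ 0.5021 -0.2338  0.025 ]
[ 0.5455 -0.3502  0.025 ]
[ 0.4319 -0.3922  0.025 ]
[ 0.4183 -0.2676  0.025 ]
0.12417569239928737 centre [ 0.46286516 -0.31471843  0.025     ]
```

```bash
python3 -m pendant '[[-0.7,-0.2,0.7,0.003,0.02,-0.005,0],[0,0,0,0,0.03,0,0],[0,0,0,0,0.03,0,0],[0,0,0,0,0.015,0,0],[0,0,0,0,0,0,0],[0,0,0,0,0,0,0],[0,0,0,0,0,0,0],[0,0,0,0,0,0,0]]'; python3 go.py 0.463 -0.315 0.048
```

```text
t: 9.15
eef_pos: [0.4634, -0.3128, 0.0637]
tcp_rot: [-1.573, 0.001, -1.338]
ft_force: [0.8, 0.2, -1.7]
gripper_width: 0.749
t 9.15 pos [ 0.4634 -0.3128  0.0637] rot [-1.573e+00  1.000e-03 -1.338e+00] w 0.749 F [ 0.8  0.2 -1.7]
tool delta [ 0.0021  0.0157 -0.0008] n60 0.2645011795911124
turn deg [ 0.13  0.39 -0.07]
```

```bash
python3 -m pendant '[[0.1,0.4,0,0.002,0.008,-0.001,0],[0,0,0,0,0.006,0,0],[0,0,0,0,0.003,0,0],[0,0,0,0,0,0,0],[0,0,0,0,0,0,0],[0,0,0,0,0,0,0],[0,0,0,0,0,0,0],[0,0,0,0,0,0,0]]'; python3 go.py 0.463 -0.315 0.046
```

```text
t: 10.15
eef_pos: [0.4632, -0.3156, 0.0465]
tcp_rot: [-1.57, -0.0, -1.346]
ft_force: [0.1, -0.2, -2.1]
gripper_width: 0.745
t 10.15 pos [ 0.4632 -0.3156  0.0465] rot [-1.57  -0.    -1.346] w 0.745 F [ 0.1 -0.2 -2.1]
tool delta [-0.0007  0.0005 -0.0001] n60 0.013897869895595336
turn deg [-0.03 -0.04  0.02]
```

```bash
python3 -m pendant '[[0,0,0,0,0.001,0,0],[0,0,0,0,0.001,0,0],[0,0,0,0,0,0,0.85],[0,0,0,0,0,0,1],[0,0,0,0,0,0,1],[0,0,0,0,-0.01,0,1],[0,0,0,0,-0.03,0,1],[0,0,0,0,-0.04,0,1]]'; python3 go.py 0.463 -0.315 0.2
```

```text
t: 11.15
eef_pos: [0.4621, -0.3145, 0.1253]
tcp_rot: [-1.573, 0.004, -1.346]
ft_force: [0.3, -0.3, -0.4]
gripper_width: 1.002
t 11.15 pos [ 0.4621 -0.3145  0.1253] rot [-1.573  0.004 -1.346] w 1.002 F [ 0.3 -0.3 -0.4]
tool delta [ 0.0004 -0.0747  0.0007] n60 1.2447520578657087
turn deg [ 0.11 -0.06 -0.22]
```

```bash
cat > meas.py <<'E'
import sys
from h import *
# meas.py cam name z0 x y
c,n,z0,x,y=sys.argv[1],sys.argv[2],*map(float,sys.argv[3:6])
s=env.sense(); im=eyes.snapshot(c); cv2.imwrite('pics/m_%s_%s_%.2f.png'%(c,n,s['t']),im[:,:,::-1])
for d in models.cut_out(n,c)[:2]:
    X,i=fit(c,n,d['pixels'],z0,[x,y],s); print(c,n,round(d['p'],2),np.round(d['xy']),d['pixels'].sum(),np.round(X,4),round(i,3))
E
python3 meas.py wrist cup .025 .464 -.315; python3 go.py 0.556 0.002 0.16; ls pics | grep m_
```

```text
wrist cup 0.8 [324. 226.] 8604 [ 0.4662 -0.3151] 0.958
t 11.25 pos [ 0.4651 -0.3175  0.1303] rot [-1.567 -0.006 -1.346] w 1.0 F [ 0.4 -1.   0.7]
tool delta [-0.291  -0.0308  0.16  ] n60 5.558893568446543
turn deg [-0.22 -0.04  0.33]
m_wrist_cup_11.15.png
```

```bash
python3 -m pendant '[[-0.2,0,0.3,-0.03,-0.02,0.016,1],[0,0,0,-0.05,-0.005,0.027,1],[0,0,0,-0.05,-0.003,0.027,1],[0,0,0,-0.05,0,0.027,1],[0,0,0,-0.05,0,0.027,1],[0,0,0,-0.03,0,0.016,1],[0,0,0,-0.01,0,0.006,1],[0,0,0,0,0,0,1]]'; python3 meas.py wrist brewer 0 .556 .002;  python3 go.py 0.556 0.002 0.08
```

```text
t: 12.25
eef_pos: [0.55, -0.0148, 0.1605]
tcp_rot: [-1.567, -0.004, -1.348]
ft_force: [0.8, -0.1, -0.0]
gripper_width: 1.0
wrist brewer 0.97 [304. 183.] 5490 [0.5555 0.003 ] 0.96
t 12.35 pos [ 0.5498 -0.016   0.1605] rot [-1.567 -0.004 -1.35 ] w 0.998 F [-0.8 -0.1  0.2]
tool delta [-0.0165  0.0805  0.0097] n60 1.3785699500265074
turn deg [-0.22 -0.3   0.26]
```

View pics/m_wrist_cup_11.15.png

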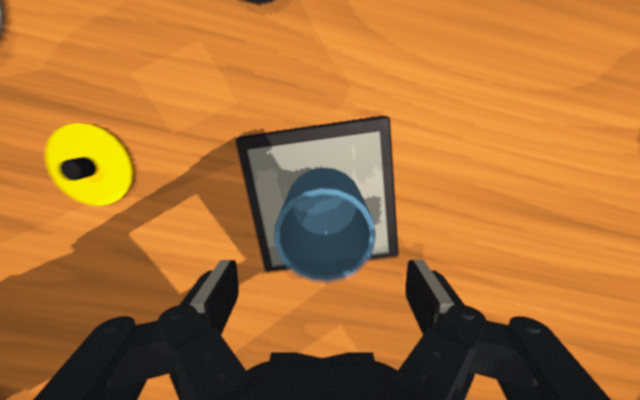

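```bash
python3 -m pendant '[[-0.2,-0.3,0.2,-0.016,0.02,0.009,1],[0,0,0,0,0.03,0,1],[0,0,0,0,0.02,0,1],[0,0,0,0,0,0,1],[0,0,0,0,0,0,1],[0,0,0,0,0,0,1],[0,0,0,0,0,0,1],[0,0,0,0,0,0,1]]'; python3 meas.py wrist brewer 0 .556 .002;  python3 go.py 0.556 0.0025 0.02
```

```text
t: 13.35
eef_pos: [0.5575, -0.0069, 0.0926]
tcp_rot: [-1.565, -0.005, -1.355]
ft_force: [-0.0, -0.5, 0.3]
gripper_width: 1.0
wrist brewer 0.61 [308. 219.] 9561 [0.5561 0.0032] 0.978
t 13.45 pos [ 0.5574 -0.0068  0.0924] rot [-1.566 -0.005 -1.355] w 1.005 F [ 0.2  0.5 -0.3]
tool delta [-0.0097  0.0724  0.0002] n60 1.2175337646829216
turn deg [-0.3  -0.59  0.29]
```

```bash
python3 -m pendant '[[-0.3,-0.6,0.3,-0.01,0.002,0,1],[0,0,0,0,0.02,0,1],[0,0,0,0,0.02,0,1],[0,0,0,0,0.014,0,1],[0,0,0,0,0,0,1],[0,0,0,0,0,0,1],[0,0,0,0,0,0,1],[0,0,0,0,0,0,1]]';  python3 go.py 0.556 0.003 0.02
```

```text
t: 14.45
eef_pos: [0.5563, 0.0059, 0.0365]
tcp_rot: [-1.569, 0.001, -1.341]
ft_force: [0.3, -0.4, 0.3]
gripper_width: 0.999
t 14.45 pos [0.5563 0.0059 0.0365] rot [-1.569e+00  1.000e-03 -1.341e+00] w 0.999 F [ 0.3 -0.4  0.3]
tool delta [ 0.0028  0.0165 -0.001 ] n60 0.2795218581489399
turn deg [-0.11  0.22 -0.03]
```

```bash
python3 -m pendant '[[0,0.2,0,0.002,0.006,-0.001,1],[0,0,0,0,0.006,0,1],[0,0,0,0,0.003,0,1],[0,0,0,0,0,0,1],[0,0,0,0,0,0,0],[0,0,0,0,0,0,0],[0,0,0,0,0,0,0],[0,0,0,0,0,0,0]]';  python3 go.py 0.556 0.003 0.02
```

```text
t: 15.45
eef_pos: [0.5562, 0.0033, 0.021]
tcp_rot: [-1.568, 0.0, -1.345]
ft_force: [-0.4, 0.1, -1.1]
gripper_width: 0.749
t 15.45 pos [0.5562 0.0033 0.021 ] rot [-1.568  0.    -1.345] w 0.749 F [-0.4  0.1 -1.1]
tool delta [ 0.0003  0.001  -0.0003] n60 0.018398331522390194
turn deg [-0.17 -0.01 -0.  ]
```

```bash
python3 -m pendant '[[0,0,0,0,0,0,0],[0,0,0,0,0,0,0],[0,0,0,0,-0.004,0,0],[0,0,0,0,-0.006,0,0],[0,0,0,0,0,0,0],[0,0,0,0,0,0,0],[0,0,0,0,0,0,0],[0,0,0,0,0,0,0]]'; python3 go.py 0.465 -0.315 0.15;  python3 meas.py wrist brewer 0.01 .556 .003
```

```text
t: 16.45
eef_pos: [0.5555, 0.0035, 0.0313]
tcp_rot: [-1.569, 0.001, -1.345]
ft_force: [0.5, 0.3, -1.5]
gripper_width: 0.754
t 16.45 pos [0.5555 0.0035 0.0313] rot [-1.569e+00  1.000e-03 -1.345e+00] w 0.754 F [ 0.5  0.3 -1.5]
tool delta [ 0.2901 -0.1192 -0.1593] n60 5.8628385798656995
turn deg [-0.11 -0.01 -0.03]
wrist brewer 0.56 [322. 272.] 20949 [0.5552 0.0031] 0.974
```

```bash
cp $(ls -t pics/m_wrist_brewer* | head -1) pics/b1.png; ls -t pics|head -3
```

```text
b1.png
m_wrist_brewer_16.45.png
m_wrist_brewer_13.35.png
```

View pics/b1.png

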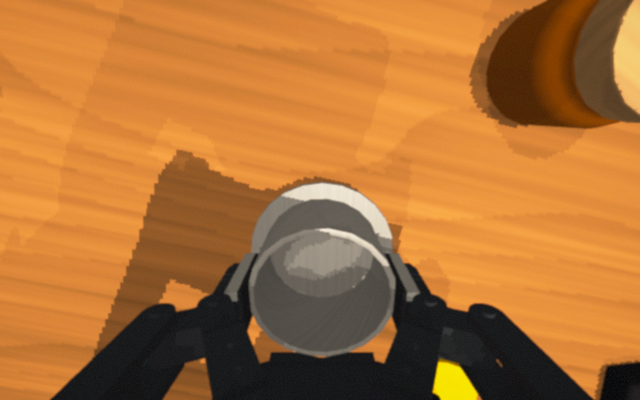

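```bash
python3 -m pendant '[[0,0,0,0,-0.03,0,0],[0,0,0,0,-0.04,0,0],[0,0,0,0.01,-0.04,-0.006,0],[0,0,0,0.04,-0.02,-0.022,0],[0,0,0,0.045,0,-0.025,0],[0,0,0,0.045,0,-0.025,0],[0,0,0,0.045,0,-0.025,0],[0,0,0,0.045,0,-0.025,0]]'; python3 go.py 0.465 -0.315 0.15
```

```text
t: 17.55
eef_pos: [0.4811, -0.2535, 0.1654]
tcp_rot: [-1.569, -0.001, -1.337]
ft_force: [0.0, 0.3, -2.0]
gripper_width: 0.756
t 17.55 pos [ 0.4811 -0.2535  0.1654] rot [-1.569e+00 -1.000e-03 -1.337e+00] w 0.756 F [ 0.   0.3 -2. ]
tool delta [ 0.0561  0.0154 -0.0299] n60 1.0901367115489038
turn deg [-0.13  0.43  0.06]
```

```bash
python3 -m pendant '[[-0.1,0.4,0,0.03,0,-0.016,0],[0,0,0,0.02,0,-0.01,0],[0,0,0,0.006,0,-0.004,0],[0,0,0,0,0,0,0],[0,0,0,0,0,0,0],[0,0,0,0,0,0,0],[0,0,0,0,0,0,0],[0,0,0,0,0,0,0]]'; python3 go.py 0.465 -0.315 0.13; for c in wrist side top; do python3 meas.py $c cup .025 .465 -.315; done; ls -t pics | head -3
```

```text
t: 18.55
eef_pos: [0.4632, -0.3168, 0.1651]
tcp_rot: [-1.57, 0.0, -1.347]
ft_force: [0.1, 0.5, -1.0]
gripper_width: 0.753
t 18.55 pos [ 0.4632 -0.3168  0.1651] rot [-1.57   0.    -1.347] w 0.753 F [ 0.1  0.5 -1. ]
tool delta [-0.0014  0.0351  0.0021] n60 0.5860681910453541
turn deg [-0.02 -0.11 -0.01]
wrist cup 0.79 [317. 172.] 1057 [ 0.4698 -0.3164] 0.171
side cup 0.55 [420. 173.] 253 [ 0.4855 -0.3141] 0.283
m_top_cup_18.75.png
m_side_cup_18.65.png
m_wrist_cup_18.55.png
```

```bash
python3 - <<'E'
import cv2,glob
a=cv2.imread(glob.glob('pics/m_wrist_cup_18*')[0]); b=cv2.imread(glob.glob('pics/m_side_cup_18*')[0])[120:260,340:540]
b=cv2.resize(b,(800,560)); cv2.imwrite('pics/b2.png',b)
E
cp pics/m_wrist_cup_18* pics/b3.png
```

```text
(no output)
```

View pics/b2.png

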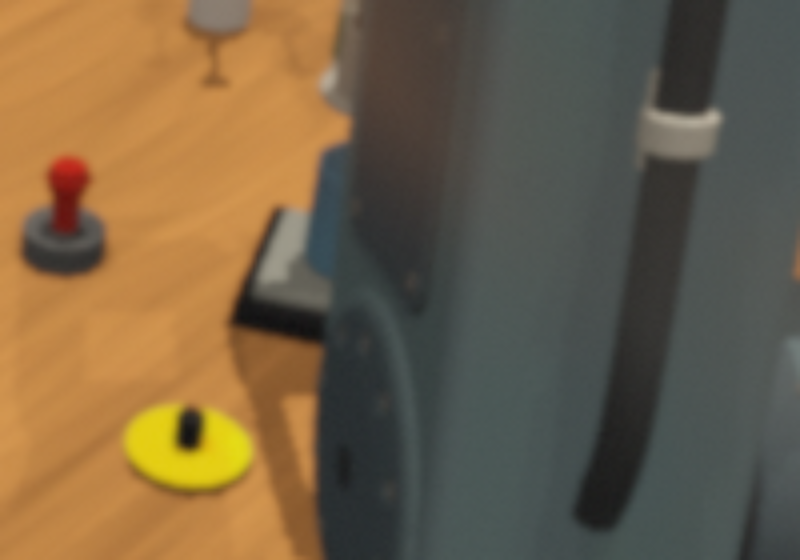

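View pics/b3.png

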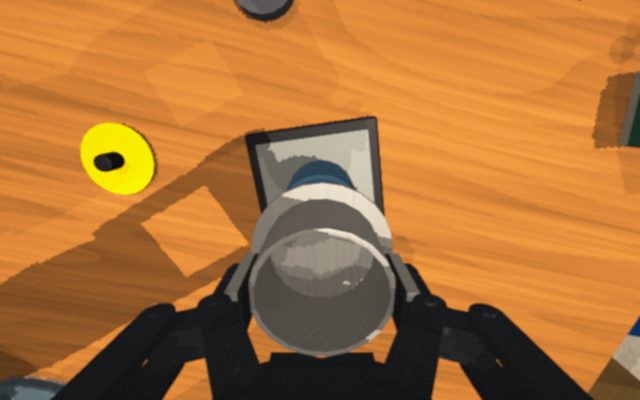

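```bash
python3 -m pendant '[[0,-0.1,0,-0.001,0.01,0.002,0],[0,0,0,0,0.015,0,0],[0,0,0,0,0.01,0,0],[0,0,0,0,0,0,0],[0,0,0,0,0,0,0],[0,0,0,0,0,0,0],[0,0,0,0,0,0,0],[0,0,0,0,0,0,0]]'; python3 go.py 0.465 -0.3155 0.117
```

```text
t: 19.85
eef_pos: [0.4647, -0.3158, 0.1273]
tcp_rot: [-1.571, 0.0, -1.346]
ft_force: [-0.3, 0.5, -1.1]
gripper_width: 0.749
t 19.85 pos [ 0.4647 -0.3158  0.1273] rot [-1.571  0.    -1.346] w 0.749 F [-0.3  0.5 -1.1]
tool delta [-0.0003  0.0103  0.0004] n60 0.1711943375049003
turn deg [-0.   -0.07 -0.03]
```

```bash
python3 -m pendant '[[0,0,0,0,0.004,0,0],[0,0,0,0,0.003,0,0],[0,0,0,0,0.002,0,0],[0,0,0,0,0,0,0],[0,0,0,0,0,0,0],[0,0,0,0,0,0,0],[0,0,0,0,0,0,0],[0,0,0,0,0,0,0]]'; python3 go.py 0.465 -0.3155 0.116;python3 meas.py wrist brewer .096 .465 -.315
```

```text
t: 20.85
eef_pos: [0.4648, -0.316, 0.1179]
tcp_rot: [-1.571, 0.0, -1.346]
ft_force: [-1.1, 0.0, -2.0]
gripper_width: 0.752
t 20.85 pos [ 0.4648 -0.316   0.1179] rot [-1.571  0.    -1.346] w 0.752 F [-1.1  0.  -2. ]
tool delta [-0.0004  0.0019  0.0003] n60 0.032393868343928656
turn deg [-0.02 -0.06 -0.  ]
wrist brewer 0.74 [323. 271.] 20732 [ 0.4642 -0.3166] 0.972
```

```bash
python3 -m pendant '[[0,0,0,0,0.0015,0,0],[0,0,0,0,0.001,0,0],[0,0,0,0,0,0,0],[0,0,0,0,0,0,0],[0,0,0,0,0,0,0.8],[0,0,0,0,0,0,0.9],[0,0,0,0,0,0,1],[0,0,0,0,0,0,1]]'; python3 go.py 0.465 -0.3155 0.2;python3 meas.py wrist brewer .095 .465 -.315
```

```text
t: 21.95
eef_pos: [0.4653, -0.3164, 0.1162]
tcp_rot: [-1.57, -0.001, -1.346]
ft_force: [0.1, -0.1, -1.0]
gripper_width: 1.003
t 21.95 pos [ 0.4653 -0.3164  0.1162] rot [-1.570e+00 -1.000e-03 -1.346e+00] w 1.003 F [ 0.1 -0.1 -1. ]
tool delta [-0.0009 -0.0838  0.    ] n60 1.3960460769078666
turn deg [-0.06 -0.06  0.06]
```

```bash
python3 -m pendant '[[0,0,0,0,-0.01,0,1],[0,0,0,0,-0.03,0,1],[0,0,0,0,-0.03,0,1],[0,0,0,0,-0.02,0,1],[0,0,0,0,0,0,1],[0,0,0,0,0,0,1],[0,0,0,0,0,0,1],[0,0,0,0,0,0,1]]'; python3 go.py 0.431 0.110 0.16;python3 meas.py wrist brewer .095 .465 -.315; cp $(ls -t pics/m_wrist_brewer* | head -1) pics/b4.png
```

```text
t: 23.05
eef_pos: [0.4644, -0.3156, 0.2091]
tcp_rot: [-1.571, 0.001, -1.346]
ft_force: [-0.6, -0.1, -0.1]
gripper_width: 1.0
t 23.05 pos [ 0.4644 -0.3156  0.2091] rot [-1.571e+00  1.000e-03 -1.346e+00] w 1.0 F [-0.6 -0.1 -0.1]
tool delta [-0.4223  0.0494  0.0622] n60 7.162201068072189
turn deg [ 0.   -0.07 -0.04]
wrist brewer 0.75 [321. 208.] 7665 [ 0.4645 -0.3166] 0.953
```

View pics/b4.png

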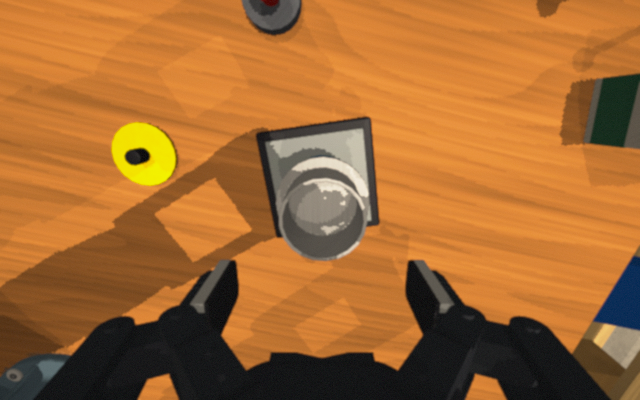

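```bash
python3 -m pendant '[[0,0,0,-0.04,0,0.006,0.5],[0,0,0,-0.055,0.005,0.008,0.5],[0,0,0,-0.055,0.007,0.008,0.5],[0,0,0,-0.055,0.007,0.008,0.5],[0,0,0,-0.055,0.007,0.008,0.5],[0,0,0,-0.055,0.007,0.008,0.5],[0,0,0,-0.055,0.007,0.008,0.5],[0,0,0,-0.04,0.007,0.006,0.5]]'; python3 go.py 0.431 0.110 0.12
```

```text
t: 24.15
eef_pos: [0.4316, 0.1061, 0.1604]
tcp_rot: [-1.568, -0.0, -1.354]
ft_force: [1.0, 0.2, 1.0]
gripper_width: 0.497
t 24.15 pos [0.4316 0.1061 0.1604] rot [-1.568 -0.    -1.354] w 0.497 F [1.  0.2 1. ]
tool delta [-0.0039  0.0404  0.0001] n60 0.6766308104376734
turn deg [-0.14 -0.5   0.02]
```

```bash
python3 -m pendant '[[-0.1,-0.5,0,-0.004,0.02,0,0.5],[0,0,0,0,0.03,0,0.5],[0,0,0,0,0.02,0,0.5],[0,0,0,0,0,0,0.5],[0,0,0,0,0,0,0.5],[0,0,0,0,0,0,0.5],[0,0,0,0,0,0,0.5],[0,0,0,0,0,0,0.5]]'; python3 go.py 0.431 0.110 0.022; python3 meas.py wrist press 0 .431 .11; cp $(ls -t pics/m_wrist_press* | head -1) pics/p1.png
```

```text
t: 25.15
eef_pos: [0.4316, 0.1138, 0.0907]
tcp_rot: [-1.566, -0.001, -1.338]
ft_force: [-0.1, -0.3, -0.4]
gripper_width: 0.5
t 25.15 pos [0.4316 0.1138 0.0907] rot [-1.566e+00 -1.000e-03 -1.338e+00] w 0.5 F [-0.1 -0.3 -0.4]
tool delta [ 0.0035  0.0687 -0.0018] n60 1.1472331738733041
turn deg [-0.27  0.4   0.04]
wrist press 0.63 [325. 213.] 2780 [0.4304 0.1108] 0.93
```

View pics/p1.png

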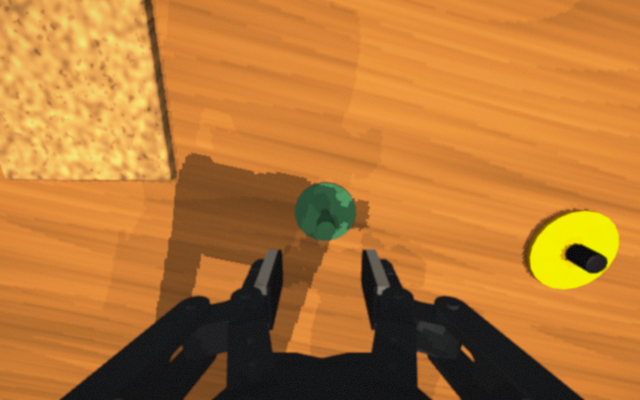

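```bash
python3 -m pendant '[[-0.3,0.4,0,0.003,0.01,-0.002,0.5],[0,0,0,0,0.02,0,0.5],[0,0,0,0,0.02,0,0.5],[0,0,0,0,0.008,0,0.5],[0,0,0,0,0,0,0.5],[0,0,0,0,0,0,0.5],[0,0,0,0,0,0,0.5],[0,0,0,0,0,0,0.5]]'; python3 go.py 0.431 0.110 0.022; python3 meas.py wrist press 0 .431 .11
```

```text
t: 26.25
eef_pos: [0.4309, 0.1096, 0.0308]
tcp_rot: [-1.571, -0.001, -1.346]
ft_force: [0.4, -0.7, -0.8]
gripper_width: 0.5
t 26.25 pos [0.4309 0.1096 0.0308] rot [-1.571e+00 -1.000e-03 -1.346e+00] w 0.5 F [ 0.4 -0.7 -0.8]
tool delta [-0.0004  0.0088  0.0002] n60 0.14626556650779599
turn deg [-0.   -0.07  0.08]
wrist press 0.78 [321. 240.] 4765 [0.4304 0.1109] 0.932
```

```bash
python3 -m pendant '[[0,0,0,0,0.005,0,0.5],[0,0,0,0,0.003,0,0.4],[0,0,0,0,0,0,0.2],[0,0,0,0,0,0,0],[0,0,0,0,0,0,0],[0,0,0,0,0,0,0],[0,0,0,0,0,0,0],[0,0,0,0,0,0,0]]'; python3 go.py 0.431 0.110 0.022;python3 meas.py wrist press 0 .431 .11
```

```text
t: 27.35
eef_pos: [0.4308, 0.1096, 0.0223]
tcp_rot: [-1.571, -0.001, -1.346]
ft_force: [-0.8, 0.5, 0.4]
gripper_width: 0.131
t 27.35 pos [0.4308 0.1096 0.0223] rot [-1.571e+00 -1.000e-03 -1.346e+00] w 0.131 F [-0.8  0.5  0.4]
tool delta [-0.0003  0.0003  0.0003] n60 0.008536968756559352
turn deg [-0.   -0.07  0.08]
wrist press 0.85 [323. 239.] 4147 [0.4316 0.109 ] 0.735
```

```bash
python3 -m pendant '[[0,0,0,0,-0.02,0,0],[0,0,0,0,-0.04,0,0],[0,0,0,0,-0.05,0,0],[0,0,0,0,-0.05,0,0],[0,0,0,0,-0.03,0,0],[0,0,0,0,0,0,0],[0,0,0,0,0,0,0],[0,0,0,0,0,0,0]]'; python3 go.py 0.4645 -0.316 0.2;python3 meas.py wrist press .2 .431 .11;  cp $(ls -t pics/m_wrist_press* | head -1) pics/p2.png
```

```text
t: 28.45
eef_pos: [0.4284, 0.1097, 0.2148]
tcp_rot: [-1.577, -0.0, -1.347]
ft_force: [0.0, 0.2, -1.2]
gripper_width: 0.135
t 28.45 pos [0.4284 0.1097 0.2148] rot [-1.577 -0.    -1.347] w 0.135 F [ 0.   0.2 -1.2]
tool delta [ 0.4231  0.0151 -0.0593] n60 7.1253348249519695
turn deg [ 0.33 -0.09 -0.  ]
wrist press 0.62 [323. 237.] 4258 [0.4306 0.1104] 0.687
```

View pics/p2.png

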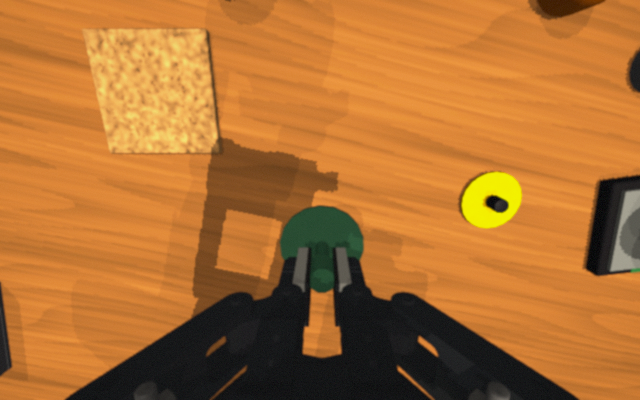

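```bash
python3 -m pendant '[[0.3,0,0,0.03,0,-0.004,0],[0,0,0,0.05,0,-0.007,0],[0,0,0,0.055,0,-0.008,0],[0,0,0,0.055,0,-0.008,0],[0,0,0,0.055,0,-0.008,0],[0,0,0,0.055,0,-0.008,0],[0,0,0,0.055,0,-0.008,0],[0,0,0,0.04,0,-0.006,0]]'; python3 go.py 0.4645 -0.316 0.2
```

```text
t: 29.55
eef_pos: [0.4592, -0.2963, 0.2064]
tcp_rot: [-1.579, 0.008, -1.341]
ft_force: [0.5, 0.2, -0.8]
gripper_width: 0.136
t 29.55 pos [ 0.4592 -0.2963  0.2064] rot [-1.579  0.008 -1.341] w 0.136 F [ 0.5  0.2 -0.8]
tool delta [0.0204 0.0062 0.0007] n60 0.355800217486606
turn deg [ 0.47  0.26 -0.48]
```

```bash
python3 -m pendant '[[0.4,0.2,-0.4,0.012,0.004,0.001,0],[0,0,0,0.006,0.002,0,0],[0,0,0,0,0,0,0],[0,0,0,0,0,0,0],[0,0,0,0,0,0,0],[0,0,0,0,0,0,0],[0,0,0,0,0,0,0],[0,0,0,0,0,0,0]]'; python3 go.py 0.4645 -0.316 0.18; python3 meas.py wrist brewer .095 .4645 -.316;python3 meas.py wrist press .179 .4645 -.316; cp $(ls -t pics/m_wrist_press* | head -1) pics/p3.png
```

```text
t: 30.55
eef_pos: [0.4639, -0.3115, 0.1977]
tcp_rot: [-1.574, 0.006, -1.343]
ft_force: [-0.0, 0.8, 0.1]
gripper_width: 0.131
t 30.55 pos [ 0.4639 -0.3115  0.1977] rot [-1.574  0.006 -1.343] w 0.131 F [-0.   0.8  0.1]
tool delta [ 0.0047  0.0177 -0.0004] n60 0.30496728445904575
turn deg [ 0.17  0.11 -0.32]
wrist brewer 0.68 [334. 191.] 4726 [ 0.4651 -0.316 ] 0.532
wrist press 0.59 [321. 239.] 4174 [ 0.4663 -0.3119] 0.706
```

View pics/p3.png

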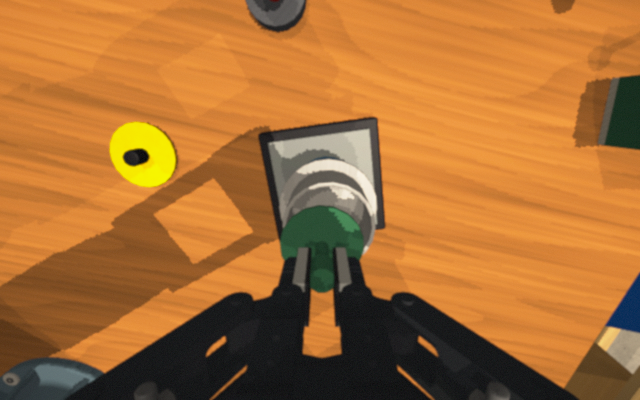

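```bash
python3 -m pendant '[[0.2,0.1,-0.3,0.005,0.004,0,0],[0,0,0,0,0.01,0,0],[0,0,0,0,0.006,0,0],[0,0,0,0,0,0,0],[0,0,0,0,0,0,0],[0,0,0,0,0,0,0],[0,0,0,0,0,0,0],[0,0,0,0,0,0,0]]'; python3 go.py 0.4645 -0.3163 0.135; python3 - <<'E'
from h import *
s=env.sense(); im=eyes.snapshot('wrist')
# overlay: brewer rim and press disc at assumed pose
a=np.linspace(0,2*np.pi,60)
def ring(c,r,z,col):
    q=proj('wrist',np.c_[c[0]+r*np.cos(a),c[1]+r*np.sin(a),np.full(60,z)],s); cv2.polylines(im,[q.round().astype(int)],True,col)
for r in(.0305,.0335): ring((.4645,-.3163),r,.148,(255,0,0))
ring((.4645,-.3163),.042,.104,(255,0,255))
ring(s['eef_pos'],.026,s['eef_pos'][2]-.022,(0,0,255)); ring(s['eef_pos'],.026,s['eef_pos'][2]-.018,(0,255,255))
cv2.imwrite('pics/p4.png',cv2.resize(im[110:310,220:440],None,fx=3,fy=3)[:,:,::-1])
E
```

```text
t: 31.75
eef_pos: [0.4648, -0.3169, 0.1758]
tcp_rot: [-1.57, 0.001, -1.346]
ft_force: [0.3, -0.2, -1.3]
gripper_width: 0.139
t 31.75 pos [ 0.4648 -0.3169  0.1758] rot [-1.570e+00  1.000e-03 -1.346e+00] w 0.139 F [ 0.3 -0.2 -1.3]
tool delta [-0.0006  0.0408 -0.0002] n60 0.6805446456275835
turn deg [-0.02 -0.03 -0.04]
```

View pics/p4.png

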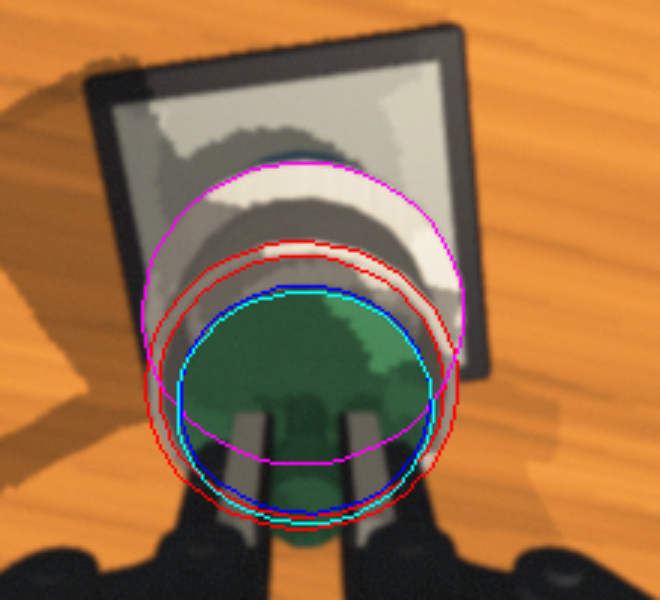

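```bash
python3 -m pendant '[[0,0,0,-0.0005,0.008,0,0],[0,0,0,0,0.012,0,0],[0,0,0,0,0.01,0,0],[0,0,0,0,0.006,0,0],[0,0,0,0,0,0,0],[0,0,0,0,0,0,0],[0,0,0,0,0,0,0],[0,0,0,0,0,0,0]]'; python3 go.py 0.4645 -0.3163 0.13
```

```text
t: 32.8
eef_pos: [0.4646, -0.3162, 0.1369]
tcp_rot: [-1.571, 0.001, -1.346]
ft_force: [0.3, -0.8, -1.1]
gripper_width: 0.136
t 32.8 pos [ 0.4646 -0.3162  0.1369] rot [-1.571e+00  1.000e-03 -1.346e+00] w 0.136 F [ 0.3 -0.8 -1.1]
tool delta [ 0.0001  0.0069 -0.0001] n60 0.1156951739949881
turn deg [-0.01 -0.03 -0.07]
```

```bash
python3 -m pendant '[[0,0,0,0,0.005,0,0],[0,0,0,0,0.003,0,0],[0,0,0,0,0,0,0],[0,0,0,0,0,0,0],[0,0,0,0,0,0,0.27],[0,0,0,0,0,0,0.27],[0,0,0,0,0,0,0.27],[0,0,0,0,0,0,0.27]]'; python3 go.py 0.4645 -0.3163 0.2
```

```text
t: 33.8
eef_pos: [0.465, -0.3165, 0.1291]
tcp_rot: [-1.57, 0.0, -1.346]
ft_force: [-0.0, -0.2, -1.0]
gripper_width: 0.27
t 33.8 pos [ 0.465  -0.3165  0.1291] rot [-1.57   0.    -1.346] w 0.27 F [-0.  -0.2 -1. ]
tool delta [-0.0003 -0.0709 -0.0003] n60 1.181933435807832
turn deg [-0.05 -0.03 -0.  ]
```

```bash
python3 -m pendant '[[0,0,0,0,-0.01,0,0.27],[0,0,0,0,-0.02,0,0.27],[0,0,0,0,-0.03,0,0.27],[0,0,0,0,-0.02,0,0.4],[0,0,0,0,0,0,0.5],[0,0,0,0,0,0,0.5],[0,0,0,0,0,0,0.5],[0,0,0,0,0,0,0.5]]'; python3 go.py 0.447 -0.1035 0.1; python3 - <<'E'
from h import *
s=env.sense(); im=eyes.snapshot('wrist').copy()
a=np.linspace(0,2*np.pi,60); raw=im.copy()
def ring(c,r,z,col):
    q=proj('wrist',np.c_[c[0]+r*np.cos(a),c[1]+r*np.sin(a),np.full(60,z)],s); cv2.polylines(im,[q.round().astype(int)],True,col)
c=(.4645,-.3163)
ring(c,.0335,.148,(255,0,0));ring(c,.042,.104,(255,0,255));ring(c,.007,.146,(0,0,255));ring(c,.026,.108,(0,255,255))
cv2.imwrite('pics/p5.png',np.hstack([cv2.resize(i[130:310,230:410],None,fx=2.2,fy=2.2) for i in(raw,im)])[:,:,::-1])
E
python3 meas.py wrist brewer .095 .4645 -.316;python3 meas.py wrist press .104 .4645 -.316; python3 meas.py wrist lid 0 .447 -.1035
```

```text
t: 34.8
eef_pos: [0.4643, -0.3159, 0.2119]
tcp_rot: [-1.571, 0.001, -1.345]
ft_force: [0.2, 0.5, 0.1]
gripper_width: 0.5
t 34.8 pos [ 0.4643 -0.3159  0.2119] rot [-1.571e+00  1.000e-03 -1.345e+00] w 0.5 F [0.2 0.5 0.1]
tool delta [-0.2108  0.1122  0.0306] n60 4.011764060046065
turn deg [ 0.   -0.03 -0.08]
wrist brewer 0.88 [321. 232.] 5227 [ 0.4647 -0.3163] 0.664
wrist press 0.75 [321. 206.] 2320 [ 0.4629 -0.3163] 0.878
wrist press 0.45 [274.  16.] 1717 [ 0.4645 -0.316 ] 0.0
wrist lid 0.72 [148. 156.] 3051 [ 0.4466 -0.1048] 0.938
```

View pics/p5.png

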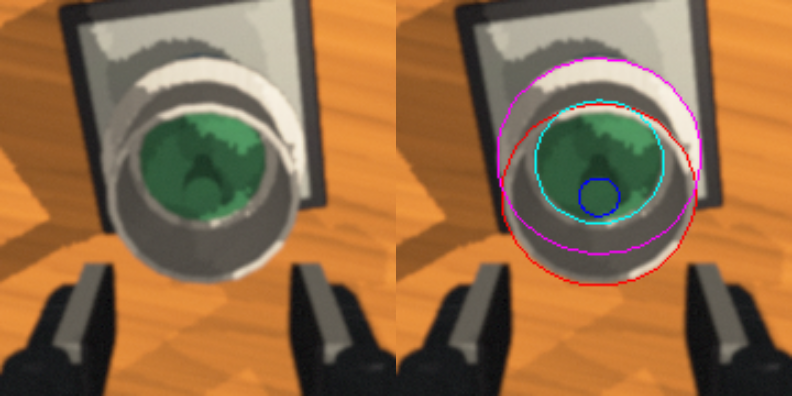

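```bash
python3 -m pendant '[[0,0,0,-0.04,0,0.006,0.5],[0,0,0,-0.055,0.005,0.008,0.5],[0,0,0,-0.05,0.03,0.007,0.5],[0,0,0,-0.04,0.04,0.006,0.5],[0,0,0,-0.016,0.03,0.002,0.5],[0,0,0,0,0,0,0.5],[0,0,0,0,0,0,0.5],[0,0,0,0,0,0,0.5]]'; python3 go.py 0.4467 -0.1047 0.02; python3 meas.py wrist lid 0 .447 -.1047
```

```text
t: 36.15
eef_pos: [0.4508, -0.1121, 0.1091]
tcp_rot: [-1.564, -0.007, -1.348]
ft_force: [-0.1, -1.2, 0.2]
gripper_width: 0.497
t 36.15 pos [ 0.4508 -0.1121  0.1091] rot [-1.564 -0.007 -1.348] w 0.497 F [-0.1 -1.2  0.2]
tool delta [-0.0088  0.089  -0.0029] n60 1.4917415302812511
turn deg [-0.41 -0.16  0.39]
wrist lid 0.79 [315. 207.] 5188 [ 0.4473 -0.1041] 0.956
```

```bash
python3 -m pendant '[[-0.4,-0.2,0.4,-0.009,0.015,-0.003,0.5],[0,0,0,0,0.025,0,0.5],[0,0,0,0,0.025,0,0.5],[0,0,0,0,0.01,0,0.5],[0,0,0,0,0,0,0.5],[0,0,0,0,0,0,0.5],[0,0,0,0,0,0,0.5],[0,0,0,0,0,0,0.5]]'; python3 go.py 0.447 -0.1045 0.013; python3 meas.py wrist lid 0 .447 -.1047
```

```text
t: 37.25
eef_pos: [0.447, -0.1048, 0.0329]
tcp_rot: [-1.568, -0.002, -1.346]
ft_force: [0.8, -0.2, -0.1]
gripper_width: 0.5
t 37.25 pos [ 0.447  -0.1048  0.0329] rot [-1.568 -0.002 -1.346] w 0.5 F [ 0.8 -0.2 -0.1]
tool delta [-0.0003  0.0199  0.    ] n60 0.332200327871729
turn deg [-0.17 -0.06  0.11]
wrist lid 0.68 [323. 238.] 9139 [ 0.4469 -0.1051] 0.897
wrist lid 0.57 [621.   5.] 594 [ 0.447  -0.1047] 0.0
```

```bash
python3 -m pendant '[[0,0,0,0,0.008,0,0.5],[0,0,0,0,0.007,0,0.5],[0,0,0,0,0.004,0,0.5],[0,0,0,0,0,0,0.3],[0,0,0,0,0,0,0],[0,0,0,0,0,0,0],[0,0,0,0,0,0,0],[0,0,0,0,0,0,0]]'; python3 go.py 0.447 -0.1045 0.013
```

```text
t: 38.35
eef_pos: [0.4469, -0.1047, 0.0126]
tcp_rot: [-1.568, -0.002, -1.346]
ft_force: [-0.6, 0.6, -0.8]
gripper_width: 0.186
t 38.35 pos [ 0.4469 -0.1047  0.0126] rot [-1.568 -0.002 -1.346] w 0.186 F [-0.6  0.6 -0.8]
tool delta [-0.0001 -0.0004  0.0002] n60 0.007692577083581617
turn deg [-0.15 -0.06  0.09]
```

```bash
python3 -m pendant '[[0,0,0,0,-0.02,0,0],[0,0,0,0,-0.04,0,0],[0,0,0,0,-0.05,0,0],[0,0,0,0,-0.05,0,0],[0,0,0,0,-0.025,0,0],[0,0,0,0,0,0,0],[0,0,0,0,0,0,0],[0,0,0,0,0,0,0]]'; python3 go.py 0.4645 -0.3163 0.19;  python3 - <<'E'
from h import *
cv2.imwrite('pics/l1.png',eyes.snapshot('wrist')[:,:,::-1])
E
```

```text
t: 39.35
eef_pos: [0.444, -0.1034, 0.1997]
tcp_rot: [-1.573, 0.002, -1.346]
ft_force: [-0.5, -0.3, -0.6]
gripper_width: 0.181
t 39.35 pos [ 0.444  -0.1034  0.1997] rot [-1.573  0.002 -1.346] w 0.181 F [-0.5 -0.3 -0.6]
tool delta [ 0.2121  0.0092 -0.0273] n60 3.568269851610702
turn deg [ 0.11 -0.08 -0.14]
```

View pics/l1.png

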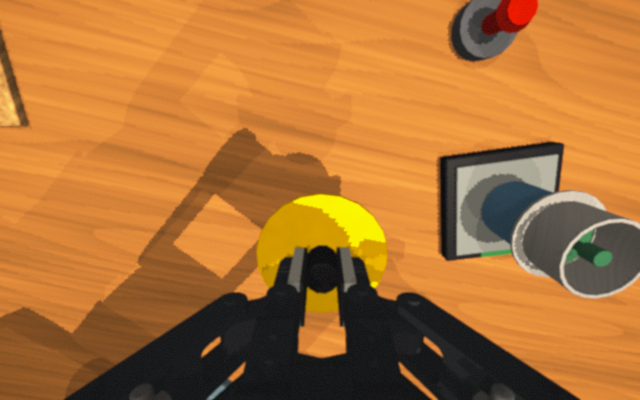

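```bash
python3 -m pendant '[[0,0,0,0.03,0,-0.004,0],[0,0,0,0.05,0,-0.006,0],[0,0,0,0.05,0,-0.006,0],[0,0,0,0.045,0,-0.006,0],[0,0,0,0.025,0,-0.004,0],[0,0,0,0.01,0,-0.001,0],[0,0,0,0,0,0,0],[0,0,0,0,0,0,0]]'; python3 go.py 0.4645 -0.3163 0.175
```

```text
t: 40.4
eef_pos: [0.4614, -0.3154, 0.1881]
tcp_rot: [-1.582, 0.017, -1.344]
ft_force: [0.8, 0.1, -0.4]
gripper_width: 0.183
t 40.4 pos [ 0.4614 -0.3154  0.1881] rot [-1.582  0.017 -1.344] w 0.183 F [ 0.8  0.1 -0.4]
tool delta [0.0018 0.0131 0.0029] n60 0.22509644819527
turn deg [ 0.64  0.07 -1.  ]
```

```bash
python3 -m pendant '[[0.6,0,-1,0.002,0.004,0.003,0],[0,0,0,0,0.005,0,0],[0,0,0,0,0,0,0],[0,0,0,0,0,0,0],[0,0,0,0,0,0,0],[0,0,0,0,0,0,0],[0,0,0,0,0,0,0],[0,0,0,0,0,0,0]]'; python3 go.py 0.4645 -0.3163 0.162;  python3 - <<'E'
from h import *
s=env.sense(); im=eyes.snapshot('wrist').copy()
a=np.linspace(0,2*np.pi,60)
def ring(c,r,z,col):
    q=proj('wrist',np.c_[c[0]+r*np.cos(a),c[1]+r*np.sin(a),np.full(60,z)],s); cv2.polylines(im,[q.round().astype(int)],True,col)
c=(.4645,-.3163); e=s['eef_pos']
ring(c,.0335,.148,(255,0,0));ring(c,.042,.104,(255,0,255));ring(e,.037,e[2]-.0036,(0,0,255));ring(e,.009,e[2]+.018,(0,255,255))
cv2.imwrite('pics/l2.png',cv2.resize(im[110:310,220:440],None,fx=3,fy=3)[:,:,::-1])
E
```

```text
t: 41.4
eef_pos: [0.4655, -0.3144, 0.179]
tcp_rot: [-1.57, -0.002, -1.341]
ft_force: [0.5, 0.7, 0.2]
gripper_width: 0.188
t 41.4 pos [ 0.4655 -0.3144  0.179 ] rot [-1.57  -0.002 -1.341] w 0.188 F [0.5 0.7 0.2]
tool delta [ 0.0016  0.017  -0.0014] n60 0.28644819669759647
turn deg [-0.03  0.23  0.09]
```

View pics/l2.png

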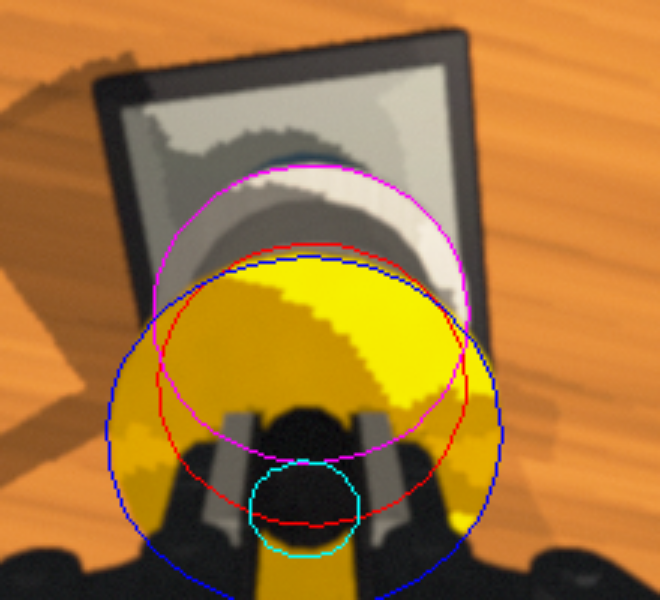

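```bash
python3 -m pendant '[[0,0.2,0.1,0.0015,0.003,-0.0015,0],[0,0,0,0,0.006,0,0],[0,0,0,0,0.004,0,0],[0,0,0,0,0,0,0],[0,0,0,0,0,0,0],[0,0,0,0,0,0,0],[0,0,0,0,0,0,0],[0,0,0,0,0,0,0]]'; python3 go.py 0.4645 -0.3163 0.1565
```

```text
t: 42.45
eef_pos: [0.4643, -0.3163, 0.165]
tcp_rot: [-1.57, 0.0, -1.345]
ft_force: [-0.2, 0.3, 0.2]
gripper_width: 0.185
t 42.45 pos [ 0.4643 -0.3163  0.165 ] rot [-1.57   0.    -1.345] w 0.185 F [-0.2  0.3  0.2]
tool delta [0.0001 0.0085 0.0002] n60 0.14132850862296958
turn deg [-0.03  0.01 -0.03]
```

```bash
python3 -m pendant '[[0,0,0,0,0.003,0,0],[0,0,0,0,0.003,0,0],[0,0,0,0,0.002,0,0],[0,0,0,0,0,0,0],[0,0,0,0,0,0,0],[0,0,0,0,0,0,0],[0,0,0,0,0,0,0],[0,0,0,0,0,0,0]]'; python3 go.py 0.4645 -0.3163 0.156
```

```text
t: 43.45
eef_pos: [0.4643, -0.3163, 0.1565]
tcp_rot: [-1.57, 0.0, -1.345]
ft_force: [-0.2, -0.3, -1.0]
gripper_width: 0.179
t 43.45 pos [ 0.4643 -0.3163  0.1565] rot [-1.57   0.    -1.345] w 0.179 F [-0.2 -0.3 -1. ]
tool delta [0.     0.0005 0.0002] n60 0.008787703806844635
turn deg [-0.03  0.01 -0.02]
```

```bash
python3 -m pendant '[[0,0,0,0,0.0005,0,0],[0,0,0,0,0,0,0.35],[0,0,0,0,0,0,0.5],[0,0,0,0,0,0,0.5],[0,0,0,0,-0.01,0,0.5],[0,0,0,0,-0.03,0,0.5],[0,0,0,0,-0.03,0,0.5],[0,0,0,0,0,0,0.5]]'; python3 go.py 0.4645 -0.3163 0.156; python3 meas.py wrist lid .143 .4645 -.316; cp $(ls -t pics/m_wrist_lid* | head -1) pics/l3.png
```

```text
t: 44.45
eef_pos: [0.4646, -0.3167, 0.2302]
tcp_rot: [-1.569, -0.001, -1.345]
ft_force: [0.1, -0.7, 0.4]
gripper_width: 0.497
t 44.45 pos [ 0.4646 -0.3167  0.2302] rot [-1.569e+00 -1.000e-03 -1.345e+00] w 0.497 F [ 0.1 -0.7  0.4]
tool delta [-0.0005  0.0742 -0.0001] n60 1.235918421163019
turn deg [-0.08  0.01  0.06]
wrist lid 0.86 [324. 210.] 6094 [ 0.4645 -0.3165] 0.952
```

View pics/l3.png

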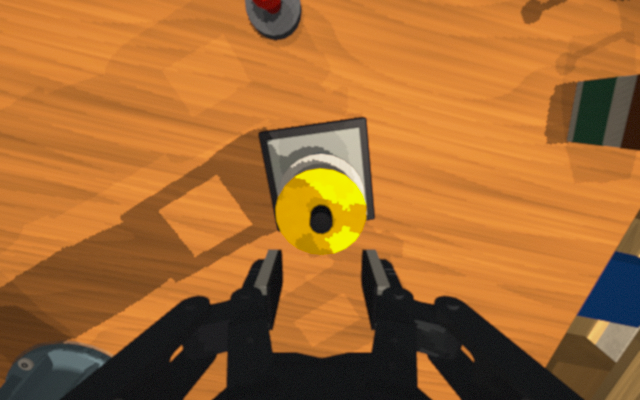

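```bash
python3 -m pendant '[[0,0,0,0,-0.02,0,0.5],[0,0,0,-0.03,-0.02,0,0.5],[0,0,0,-0.055,0,0,0.5],[0,0,0,-0.055,0,0,0.5],[0,0,0,-0.055,0,0,0.5],[0,0,0,-0.04,0,0,0.5],[0,0,0,-0.02,0,0,0.5],[0,0,0,0,0,0,0.5]]'; python3 go.py 0.4645 -0.3163 0.156; python3 - <<'E'
from h import *
c=(.4645,-.3163); z={'cup':.025,'brewer':.095,'press':.104,'lid':.143}
for cn in('wrist','top','side'):
    s=env.sense(); im=eyes.snapshot(cn).copy(); raw=im.copy(); a=np.linspace(0,2*np.pi,60)
    for r,h,col in[(.032,.1,(0,255,255)),(.042,.104,(255,0,255)),(.0335,.148,(255,0,0)),(.037,.152,(0,0,255)),(.009,.174,(255,255,255))]:
        q=proj(cn,np.c_[c[0]+r*np.cos(a),c[1]+r*np.sin(a),np.full(60,h)],s); cv2.polylines(im,[q.round().astype(int)],True,col)
    m=proj(cn,[[*c,.1]],s)[0]; x,y=[int(np.clip(v,70,l-70)) for v,l in zip(m,(640,400))]; print(cn,m)
    cv2.imwrite('pics/e_%s.png'%cn,np.hstack([cv2.resize(i[y-70:y+70,x-70:x+70],None,fx=2.8,fy=2.8) for i in(raw,im)])[:,:,::-1])
    for n,p in(('white_cup',[.6243,.246]),('jar',[.68,-.091]),('tamper',[.634,-.227])):
        for d in models.cut_out(n,cn)[:1]:
            X,i=fit(cn,n,d['pixels'],0,p,s); print(cn,n,round(d['p'],2),np.round(X,4),round(i,2))
E
```

```text
t: 45.55
eef_pos: [0.3997, -0.0573, 0.2595]
tcp_rot: [-1.583, 0.018, -1.347]
ft_force: [0.6, -0.5, -0.0]
gripper_width: 0.496
t 45.55 pos [ 0.3997 -0.0573  0.2595] rot [-1.583  0.018 -1.347] w 0.496 F [ 0.6 -0.5 -0. ]
tool delta [0.2688 0.0987 0.0068] n60 4.773094438033119
turn deg [ 0.72 -0.09 -1.02]
wrist [578.11403331 182.59074358]
wrist jar 0.54 [ 0.68  -0.091] 0.0
wrist tamper 0.95 [ 0.6352 -0.2261] 0.96
top [483.21871439 256.61496279]
top white_cup 0.82 [0.6243 0.2449] 0.96
top jar 0.85 [ 0.6783 -0.0912] 0.77
side [432.84199194 160.39404676]
side white_cup 0.98 [0.6252 0.2456] 0.92
side jar 0.77 [ 0.6826 -0.0912] 0.88
side tamper 0.7 [ 0.634 -0.227] 0.0
```

View pics/e_wrist.png

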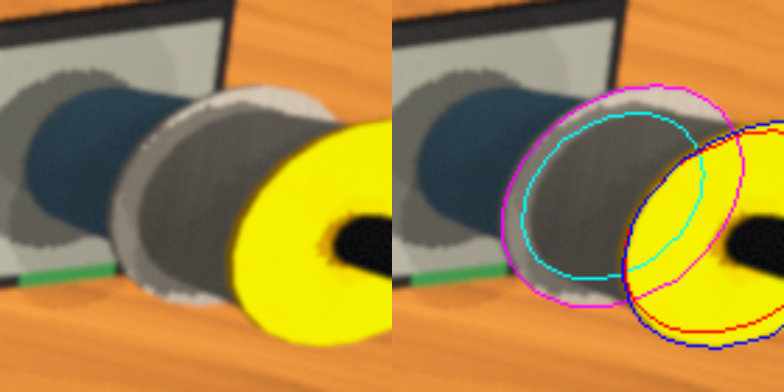

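View pics/e_side.png

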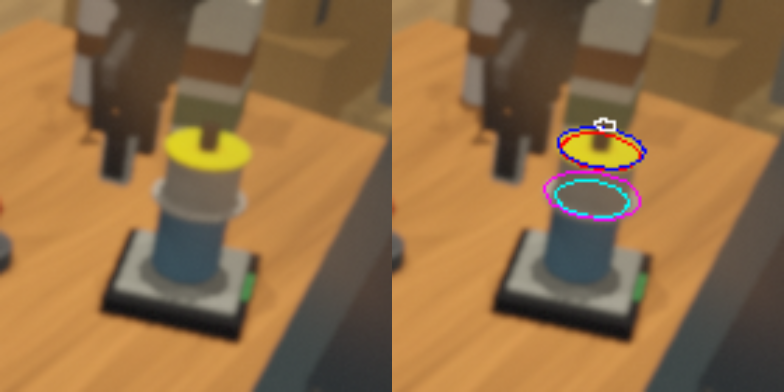

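View pics/e_top.png

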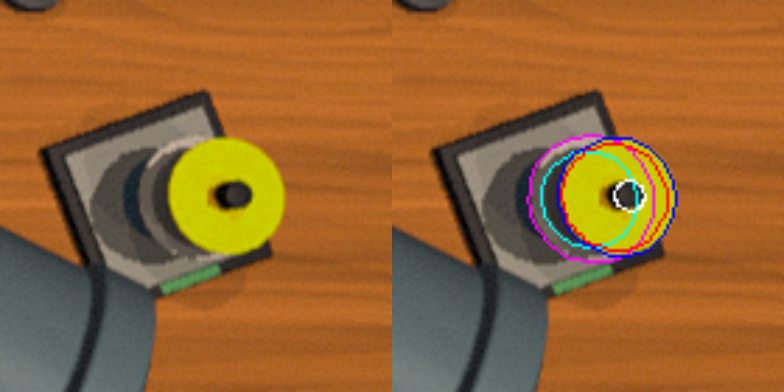

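The overlays match in all three views: the lid, chamber and cup are stacked level. The lid sits near (210,150) in the side crop and (228,195) in the top crop, and the three other things haven't moved. I'll let the arm come to rest, then hand in.

```bash
python3 -m pendant '[[0,0,0,0,0,0,0.5],[0,0,0,0,0,0,0.5],[0,0,0,0,0,0,0.5],[0,0,0,0,0,0,0.5],[0,0,0,0,0,0,0.5],[0,0,0,0,0,0,0.5],[0,0,0,0,0,0,0.5],[0,0,0,0,0,0,0.5]]'; python3 -c "
from bench import ticket; print(ticket.job_done())"
```

```text
t: 47.15
eef_pos: [0.4006, -0.0588, 0.2606]
tcp_rot: [-1.582, 0.017, -1.349]
ft_force: [-0.0, 0.1, 0.6]
gripper_width: 0.499
the job is handed in; nothing more can be done
None
```

I set up the brewer in the order asked: cup on the scale, chamber on the cup, press in the chamber, then the lid, letting go after each step. I handed it in at about 47 s of the 118 s allowed; no verdict was reported.

**Final checks**
- **Stack:** the cup was placed at about (0.465, −0.315), within roughly 2 mm of the measured scale middle. Chamber, press and lid fitted within about 2 mm of the same axis.
- **Seating:** outlines drawn at the expected seated heights matched the wrist and top pictures. In the side picture they were 1–2 pixels off, which fits the calibration error. The press was only checked before the lid went on, when it lay flat and centred.
- **Things to leave alone:** the white cup, jar and tamper measured within about 3 mm of where they started.
- **Gripper:** it was parked well clear of the stack, with no contact force showing.

**Checks that failed or disagreed**
- The network lost sight of the chamber once just after release, and found it again once the gripper lifted.
- In the last look, the jar could not be fitted from the wrist view. The tamper could not be fitted from the side and was not found from the top. Other views confirmed both.
- The gripper read about 64 mm on the 67 mm chamber; the chamber was still held centred and level.

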